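Close the service bay of a stage-heater controller

TASK

Close up the open service bay in the top of the stage-heater controller: lay the insulating separator flat on the spacers over the circuit board, its collar round the metal bracket, then set the access cover into the recess on its gasket, lowering both rather than dropping them. Turn the cover's wing fastener a quarter turn clockwise until its slot lines up with the two index marks, then press the cover down flush with the case to bed its new gasket, and finish still holding it pressed. Leave the other things on the bench where they are.

Things in the scene. Friction and masses are not known exactly. Their poses are not given: they have to be found in the camera images.
- controller: Fixed cream unit 210 (x) x 180 (y) x 100 mm tall. Origin: centre of its underside at bench level; axes along its sides, z up. In its top a recess 164 (x) x 134 (y) mm for the cover, its rim bevelled 5 mm, walls then upright from height 95 mm down to a black rubber gasket ring (top at 83 mm when free, inner opening 144 (x) x 114 (y) mm).
- spacer_plane (a point): Centre of the bay at the height of the tops of the four brass spacers (60 mm above the controller's origin, spacers at x +-60, y +-46 mm) that stand on the circuit board and carry the separator. Axes as the controller's.
- bracket_slot (a point): Centre of the top of the steel fastener bracket that rises in the middle of the bay, 92.5 mm above the controller's origin, 42 (x) x 33 (y) mm. Through its 3 mm top plate goes a slot 34 mm long along the controller's x and 15 mm wide; hollow below.
- gasket (a joint): Compression of the gasket in m: 0 free, 0.004 fully compressed (hard stop). Springy, about 3 N per mm; the cover's own weight sinks it about 1 mm. With the cover on it, the cover's top stands 4 mm proud of the case at 0 and is flush at 0.004.
- separator: Loose white plastic sheet 136 (x) x 106 (y) x 3 mm, flat on the bench, about 75 g. Origin: centre of its underside, z up. In its middle a window 50 (x) x 42 (y) mm with a raised collar to grip: outside 58 (x) x 50 (y) mm, 4 mm walls, top 19 mm above the origin. Passes the gasket's opening with 4 mm to spare a side, its x along the controller's x (either way round), origin then at spacer_plane.
- cover: Loose cream access cover, folded sheet-metal pan 158 (x) x 128 (y) x 21 mm standing on its flanges, about 0.3 kg. Origin: centre of its lower rim, z up; flat top at 21 mm with the wing fastener captive in the middle. Goes into the recess with 3 mm to spare a side, its x along the controller's x (either way round); origin 82 mm above the controller's at rest on the gasket, 79 mm pressed flush.
- cross_bar (a point): Middle of the cross bar of the fastener's stud, on the wing's axis under the cover's top, 3 mm above the cover's origin; bar 26 x 5 x 4 mm, parallel to the wing and turning with it. It passes down through the bracket's slot and hooks under the bracket when turned, so the wing must stand within about 0.2 rad of 0 while the cover goes on.
- index_mark (a point): One of the two dark index marks on the cover's top, on the cover's y axis at y +32 mm and -32 mm (this one: +32), 21 mm above its origin.
- wing (a joint): Turn of the wing fastener in rad, growing clockwise seen from above: near 0 the wing and the slot along its top lie along the cover's x (open); at 1.571 (stop) along the cover's y, in line with the index marks (locked). Stiff (0.05 N m): it stays where it is left, and the cover can be carried by it.
- wing_grip (a point): Point on the wing's axis at the height to grip, 34 mm above the cover's origin. The steel wing is 36 mm long, 10 mm thick and stands from 24 to 44 mm above the cover's origin on a round foot 36 mm across; this point's x runs along the wing, z up.
- objective: Bystander, leave alone: steel microscope objective with a black knurled band, standing on its thread, 32 mm across, 48 mm tall. Origin: centre of its underside.
- oil_bottle: Bystander, leave alone: small amber immersion-oil bottle, 34 mm across, 62 mm tall. Origin: centre of its underside.
- dish: Bystander, leave alone: clear open culture dish, 60 mm across, 13 mm tall. Origin: centre of its underside.
- screwdriver: Bystander, leave alone: screwdriver lying flat, 160 mm long. Origin: centre of its underside.
- slide_box: Bystander, leave alone: closed box of microscope slides, 87 x 102 x 38 mm. Origin: centre of its underside.
- lens_ring: Bystander, leave alone: dark steel lens retaining ring lying flat, 52 mm across, 12 mm tall. Origin: centre of its underside.
Mind the look-alikes: they are no part of the job. Several things look just like the separator: the one meant starts farthest to the robot's right.

How it is judged (in metres and radians):
On the way, in this order (a step that is already met when the one before it is completed fails the run):
1. the separator lies flat on the spacers over the board, let go (z of separator in the frame of controller between 0.057 and 0.063 m and x of separator in the frame of controller between -0.008 and 0.008 m and y of separator in the frame of controller between -0.008 and 0.008 m and angle between the x axis of separator and the x axis of controller, either way round below 0.12 rad and angle between the z axis of separator and the z axis of controller, either way round below 0.05 rad and contact force between the fingers and separator below 0.1 N), for 0.2 s.
2. the cover sits in the recess on its gasket over the separator, wing still open (z of separator in the frame of controller between 0.057 and 0.063 m and x of separator in the frame of controller between -0.008 and 0.008 m and y of separator in the frame of controller between -0.008 and 0.008 m and angle between the x axis of separator and the x axis of controller, either way round below 0.12 rad and angle between the z axis of each of separator, cover and the z axis of controller, either way round below 0.05 rad and z of cover in the frame of controller between 0.076 and 0.085 m and x of cover in the frame of controller between -0.005 and 0.005 m and y of cover in the frame of controller between -0.005 and 0.005 m and angle between the x axis of cover and the x axis of controller, either way round below 0.08 rad and value of joint wing below 0.35 rad), for 0.2 s.
3. the wing is turned until its slot lines up with the index marks, cover in the recess (z of separator in the frame of controller between 0.057 and 0.063 m and x of separator in the frame of controller between -0.008 and 0.008 m and y of separator in the frame of controller between -0.008 and 0.008 m and angle between the x axis of separator and the x axis of controller, either way round below 0.12 rad and angle between the z axis of each of separator, cover and the z axis of controller, either way round below 0.05 rad and z of cover in the frame of controller between 0.076 and 0.085 m and x of cover in the frame of controller between -0.005 and 0.005 m and y of cover in the frame of controller between -0.005 and 0.005 m and angle between the x axis of cover and the x axis of controller, either way round below 0.08 rad and value of joint wing above 1.4 rad), for 0.2 s.
At the end, for the whole second after the job is handed in: Separator flat on the spacers (8 mm, 0.12 rad of centred), cover in the recess over it (5 mm, 0.08 rad, flat), wing at 1.4 rad or more, and the fingers still pressing the cover so the gasket is squeezed over 2.5 mm (cover top within 1.5 mm of flush; some 5 to 9 N), steady for the last second (all of step 3 and value of joint gasket above 0.0025 m and contact force between the fingers and cover above 3 N and linear speed of cover below 0.02 m/s); the arm keeps its last pose, push and grip.
It fails at once if a bystander on the bench is shifted by more than 30 mm (distance of any of objective, oil_bottle, dish, screwdriver, slide_box, lens_ring from where it was at the start of the episode above 0.03 m).
It fails at once if the cover or the separator is dropped: it falls faster than 0.6 m/s out of the fingers ((linear speed of cover above 0.6 m/s and contact force between the fingers and cover below 0.1 N) or (linear speed of separator above 0.6 m/s and contact force between the fingers and separator below 0.1 N)).
It also fails if it takes over 56 s, if anything falls off the work surface, if the arm or the gripper's body presses on something with over 40 N, if the wrist force passes 120 N, or if a joint passes its speed limit or range.

ROBOT

A 6-joint arm with a two-finger parallel gripper is mounted at the origin on the work surface. World frame = base frame: x ahead of the robot, y to its left, z up, the work surface at z = 0. Lengths are in mm, angles in degrees, forces in N, time in s.
With the tool pointing down it reaches from about 300 to 850 mm from the base axis. Payload 4.2 kg.
Tool frame: the origin (TCP) lies midway between the tips of the shut fingers; the grasp point (between the pads) lies 19 mm behind it; x points along the fingers, y is the direction in which the jaws open and shut, and the axes are right-handed (so a half turn about x gives the same grasp; the last joint's range is limited). The gripper opens to 91 mm and grips with 3 to 60 N. Pads are 32 mm wide; open, the fingers measure 118 mm over their backs; the gripper's body (76 mm by 178 mm) begins 60 mm behind the grasp point.
Start: joints at [-67.437, 18.312, 89.639, -0, 72.044, -1.146], TCP at [231.207, -526.485, 213.976] pointing down, gripper open.
Joint ranges: [-177.97, 177.97], [-48.28, 115.42], [12.27, 149.76], [-77.06, 257.06], [2.81, 150.46], [-146.56, 146.56]. Speed limits (degrees/s): [147.25, 147.25, 180, 180, 180, 180].

INTERFACE

Orientations are given as [roll, pitch, yaw] about the fixed x, y, z axes, in that order (R = Rz(yaw) Ry(pitch) Rx(roll)).
In Python, from workcell import env gives the robot as it stands.
- The arm moves only by the shell command python3 -m handwheel 'ROWS' [FORCE]. ROWS is text: rows parted by semicolons, each of 7 numbers parted by spaces: the turn, a rotation vector about the tool's x, y, z in degrees, then the shift along the tool's x, y, z in m, then the finger opening in m, from 0 to 0.0912. In form: rx ry rz x y z grip; .... A call has 1 to 12 rows; each row is the pose to reach, as a shift and turn from the pose commanded when the call began, along the tool's axes at that moment; what a row does not reach only later rows make up. A row lasts 1/12 s, in which the tool goes at most 41.7 mm and 7.16 degrees, less where a joint would pass 70% of its speed; a pose out of reach is approached as far as the arm can. A call with a gripper value outside its range is refused whole. The fingers move at their own pace and stop on an object; FORCE is the grip in N (left out, the last holds). Time passes only in rows, so rows that repeat a pose let the fingers close. It gives the time, the measured TCP pose, the force and the opening at its end, in the units of the state.
- env.state(): the state, without advancing time (a new reading comes with each control period).
- env.grab_frame(name): name is "scene" or "side" or "wrist"; returns the picture (420x560x3 uint8, red, green, blue); there is no depth.
- env.get_calibration(name): a dict with "mtx" (3x3 intrinsics, pixels), "T" (4x4, takes a point from camera to world coordinates); the wrist camera has in their place "hand_eye" (4x4, takes a point from camera to tool coordinates, whose origin is the TCP and whose axes are the tool frame's). Camera axes: x right, y up, looking along -z (the intrinsics and any distortion apply to the point x, -y, -z); pixel columns grow to the right and rows downward; lengths in mm; the calibration is good to about 2 mm. A picture is of the moment at which its call begins: read the wrist's pose just before it. get_calibration takes no time and is no camera call.
- env.job_done(): hands the job in, once; it reports no verdict.
The state is a dict: "time_s": time; "qpos": joint angles; "qvel": joint speeds; "effort": joint torques, N m; "ee_pos": TCP position; "ee_rot": TCP orientation; "force": force on the tool from outside, world axes, zero at the start; "torque": the same for the moment, N m; "gripper_width": finger opening in mm.
Only numpy, scipy, OpenCV 4.12 (cv2) and the standard library are available. Lean on these libraries where they do the work, as an engineer would, in place of code of your own. Each camera call takes 0.05 s, during which the arm holds its last target. There are 200 camera calls.

## Working session

There is one attempt and no reset: what is moved stays moved. The work goes in short steps, Python scripts to look and compute and a shell command to move; the robot and the scene stay as the last step left them, time stands still between calls to the robot, and variables do not carry over. Pictures are saved under pics/ and viewed, on a budget of 10 in all, crops included, one or two more only if the job needs it, and the job is handed in when it is done.

```bash
mkdir -p pics; ls
python3 - <<'E'
from workcell import env
import cv2,numpy as np
print(env.state())
for n in("scene","side","wrist"):
    f=env.grab_frame(n); cv2.imwrite(f"pics/{n}0.png",f[:,:,::-1])
    c=env.get_calibration(n); print(n,{k:np.round(v,3).tolist() for k,v in c.items()})
E
```

```text
pics
{'time_s': 0.0, 'qpos': array([-6.74355005e+01,  1.83510355e+01,  8.97070067e+01, -4.52264853e-04,
        7.20412057e+01, -1.14237881e+00]), 'qvel': array([-0.01305357,  0.05941476,  0.07799495, -0.14678504,  0.02018239,
       -0.04964097]), 'effort': array([-1.13966435e-03, -4.12463844e+01, -2.31974906e+01,  7.28400657e-02,
        4.55432211e-02, -1.35810433e-04]), 'ee_pos': array([ 231.02335362, -526.00571188,  213.12226053]), 'ee_rot': array([-90.89414837,  89.90075123, 112.81286971]), 'force': array([ 0.03295761,  0.72786034, -0.49035478]), 'torque': array([0.00071899, 0.02195187, 0.02987073]), 'gripper_width': 91.26817129170541}
scene {'mtx': [[446.659, 0.0, 276.868], [0.0, 446.659, 218.028], [0.0, 0.0, 1.0]], 'T': [[0.743, -0.44, 0.505, 1272.471], [0.669, 0.479, -0.568, -670.641], [0.008, 0.76, 0.65, 966.714], [0.0, 0.0, 0.0, 1.0]]}
side {'mtx': [[540.145, 0.0, 287.888], [0.0, 540.145, 213.272], [0.0, 0.0, 1.0]], 'T': [[0.689, 0.489, -0.535, -216.628], [-0.725, 0.455, -0.517, -625.593], [-0.009, 0.744, 0.668, 1037.289], [0.0, 0.0, 0.0, 1.0]]}
wrist {'mtx': [[293.55, 0.0, 276.777], [0.0, 293.55, 209.676], [0.0, 0.0, 1.0]], 'hand_eye': [[0.001, 0.283, -0.959, -171.025], [1.0, -0.0, 0.001, 0.046], [-0.0, -0.959, -0.283, -80.663], [0.0, 0.0, 0.0, 1.0]]}
```

View pics/scene0.png

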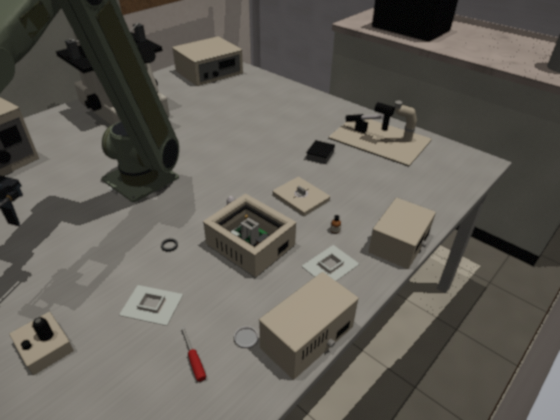

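View pics/side0.png

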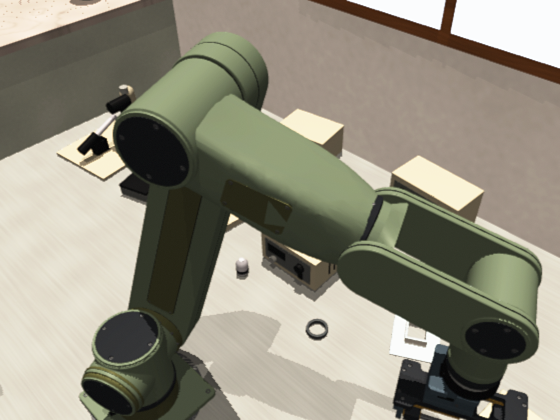

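The scene view shows two separators (152,303) and (331,264), the controller at (250,233) with its bay open, and the cover with its wing at (301,194). The screwdriver is at (195,355), the lens ring at (169,244) and the dish at (246,338). In the side view the arm hides most of this.

```bash
cat > h.py <<'E'
from workcell import env
import cv2,numpy as np
from scipy.spatial.transform import Rotation as R
def toolT(s=None):
    s=s or env.state(); T=np.eye(4); T[:3,:3]=R.from_euler('xyz',s['ee_rot'],degrees=True).as_matrix(); T[:3,3]=s['ee_pos']; return T
def camT(name,tool=None):
    c=env.get_calibration(name); 
    return c['mtx'],(c['T'] if 'T' in c else tool@c['hand_eye'])
def cast(px,z,K,T):
    px=np.atleast_2d(px).astype(float); d=np.c_[(px[:,0]-K[0,2])/K[0,0],-(px[:,1]-K[1,2])/K[1,1],-np.ones(len(px))]@T[:3,:3].T
    return T[:3,3]+d*((z-T[2,3])/d[:,2])[:,None]
def proj(P,K,T):
    p=(np.atleast_2d(P)-T[:3,3])@T[:3,:3]; return np.c_[K[0,0]*p[:,0]/-p[:,2]+K[0,2],K[1,1]*p[:,1]/p[:,2]+K[1,2]]
def rect(pts):  # world xy -> centre,long,short,yaw of long side
    (c,(w,h),a)=cv2.minAreaRect(np.float32(pts[:,:2]))
    if w<h: w,h,a=h,w,a+90
    return np.round(c,1),round(w,1),round(h,1),round((a+90)%180-90,2)
def snap(name,f):
    T=toolT(); im=env.grab_frame(name); cv2.imwrite(f'pics/{f}.png',im[:,:,::-1]); return im,T
def goto(pos,yaw):  # rotation vector deg + shift m in tool frame to reach tool-down, jaw axis (tool y) at yaw deg
    # relative to nominal measured pose; tool x = -z world
    T=toolT(); x=np.array([0,0,-1.]);y=np.array([np.cos(np.radians(yaw)),np.sin(np.radians(yaw)),0])
    G=np.c_[x,y,np.cross(x,y)]; D=T[:3,:3].T@G
    return np.round(R.from_matrix(D).as_rotvec(degrees=True),2),np.round(T[:3,:3].T@(np.array(pos)-T[:3,3])/1000,4)
E
python3 - <<'E'
from h import *
K,T=camT('scene')
for n,p,z in [('sepA',(152,303),3),('sepB',(331,264),3),('ctrl',(250,233),100),('cover',(301,194),21),('wingtop',(301,190),44),('bottle',(336,224),30),('ring',(169,244),6),('drv',(195,355),10),('driver tip',(184,333),5),('dish',(246,338),5),('slide',(320,152),38),('obj',(230,202),48)]: print(n,cast(p,z,K,T)[0].round())
t=toolT(); print(t.round(3))
Kw,Tw=camT('wrist',t); print(cast([(277,210)],0,Kw,Tw))
E
```

```text
sepA [ 512. -320.    3.]
sepB [783. 125.   3.]
ctrl [587. -14. 100.]
cover [514. 308.  21.]
wingtop [518. 302.  44.]
bottle [703. 254.  30.]
ring [ 364. -148.    6.]
drv [ 725. -347.   10.]
driver tip [ 653. -323.    5.]
dish [ 780. -228.    5.]
slide [411. 547.  38.]
obj [391.  88.  48.]
[[-1.00000e-03  4.02000e-01 -9.16000e-01  2.31042e+02]
 [ 1.00000e-03 -9.16000e-01 -4.02000e-01 -5.26140e+02]
 [-1.00000e+00 -1.00000e-03  0.00000e+00  2.13302e+02]
 [ 0.00000e+00  0.00000e+00  0.00000e+00  1.00000e+00]]
[[ 200.4662839  -539.30224576    0.        ]]
```

View pics/wrist0.png

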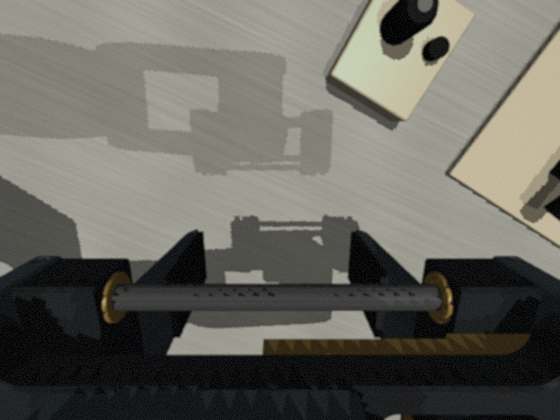

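The wrist view shows only other boxes, at upper right, with the fingers at rows 230–350. I'm moving over separator A, which is farthest right at about (512,-320).

```bash
python3 -m handwheel '0 0 0 .043 -.076 -.29 .09;0 0 0 .043 -.076 -.29 .09;0 0 0 .043 -.076 -.29 .09;0 0 0 .043 -.076 -.29 .09;0 0 0 .043 -.076 -.29 .09;0 0 0 .043 -.076 -.29 .09;0 0 0 .043 -.076 -.29 .09;0 0 0 .043 -.076 -.29 .09;0 0 0 .043 -.076 -.29 .09;0 0 0 .043 -.076 -.29 .09' 15
python3 - <<'E'
from h import *
im,t=snap('wrist','w1'); s,_=snap('side','s1')
K,T=camT('wrist',t); hsv=cv2.cvtColor(im,cv2.COLOR_RGB2HSV)
print(env.state()['time_s'],t[:3,3], im[100:200:30,200:400:40].tolist())
E
```

```text
time_s: 0.98
ee_pos: [466.0, -340.1, 170.6]
ee_rot: [-16.7, 89.9, -172.9]
force: [-0.6, -0.9, 0.2]
gripper_width: 89.4
1.0833 [ 465.9790095  -340.11749211  170.61388729] [[[132, 132, 122], [200, 207, 195], [199, 207, 193], [198, 208, 217], [157, 156, 147]], [[134, 135, 125], [200, 202, 187], [47, 47, 46], [196, 195, 178], [156, 154, 146]], [[135, 133, 127], [197, 193, 179], [138, 135, 126], [196, 188, 175], [155, 152, 143]], [[131, 129, 123], [200, 209, 209], [199, 208, 207], [198, 205, 206], [152, 150, 140]]]
```

View pics/w1.png

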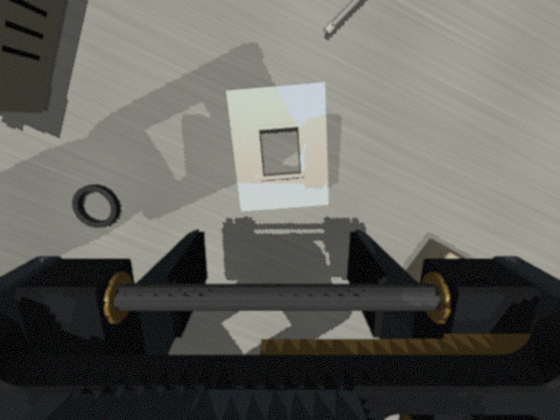

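The separator is in full view: corners at about (227,90), (326,83), (328,206), (240,210), window (262–300,130–178). The lens ring is at (96,205) and the screwdriver tip at (330,30).

Run:
```python
from h import *
im=cv2.imread('pics/w1.png'); t=toolT()
K,T=camT('wrist',t)
m=((im.min(2)>165)).astype(np.uint8); m[215:]=0
m=cv2.morphologyEx(m,cv2.MORPH_CLOSE,np.ones((3,3)))
c=max(cv2.findContours(m,cv2.RETR_EXTERNAL,cv2.CHAIN_APPROX_NONE)[0],key=cv2.contourArea)
h=cv2.convexHull(c)[:,0]
q=cv2.approxPolyDP(h.reshape(-1,1,2),5,True)[:,0]; print(q.tolist())
r=rect(cast(h+0.0,3,K,T)); print(r)
print(cast(q,3,K,T).round())
im=cv2.imread('pics/w1.png')
# window upper edges (collar top z=19): dark window interior corners
print(cast([(262,130),(300,128),(301,174),(263,176)],19,K,T).round(),cast([(277,210)],0,K,T))
for yaw in (r[3],r[3]-90,r[3]+90): print(yaw,goto((*r[0],60),yaw))
```

```text
[[324, 82], [328, 203], [241, 211], [226, 92]]
(array([ 512.9, -324. ]), 137.9, 107.1, 27.88)
[[ 598. -338.    3.]
 [ 479. -402.    3.]
 [ 428. -310.    3.]
 [ 546. -246.    3.]]
[[ 526. -297.   19.]
 [ 544. -333.   19.]
 [ 500. -355.   19.]
 [ 481. -317.   19.]] [[ 446.07001384 -349.69725803    0.        ]]
27.88 (array([-9.423e+01,  4.000e-02,  2.000e-02]), array([ 0.1111,  0.0033, -0.0507]))
-62.120000000000005 (array([-4.23,  0.04, -0.01]), array([ 0.1111,  0.0033, -0.0507]))
117.88 (array([ 1.7577e+02, -2.0000e-02, -6.0000e-02]), array([ 0.1111,  0.0033, -0.0507]))
```

View pics/s1.png

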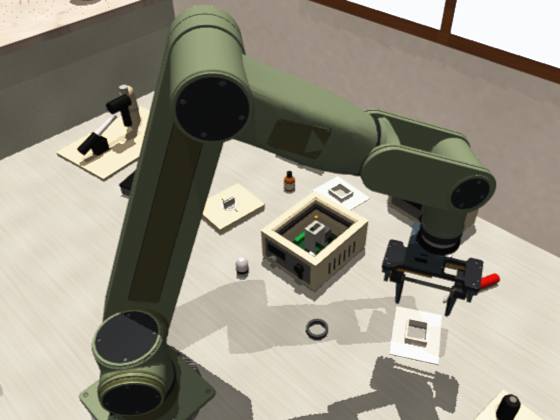

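Rectangle 137.9x107.1 mm (true 136x106), with the collar-window centre agreeing. I'm gripping across the collar's 50 mm side. The side view also shows the bay clearly at (315,235) and the cover at (230,205).

```bash
python3 -m handwheel '-4.2 0 0 .06 .0035 -.051 .085;-4.2 0 0 .10 .0035 -.051 .085;-4.2 0 0 .12 .0035 -.051 .085;-4.2 0 0 .14 .0035 -.051 .085;-4.2 0 0 .155 .0035 -.051 .085;-4.2 0 0 .165 .0035 -.051 .085;-4.2 0 0 .165 .0035 -.051 .085;-4.2 0 0 .165 .0035 -.051 .05;-4.2 0 0 .165 .0035 -.051 .035;-4.2 0 0 .165 .0035 -.051 .035;-4.2 0 0 .165 .0035 -.051 .035;-4.2 0 0 .165 .0035 -.051 .035' 20;python3 -m handwheel '0 0 0 0 0 0 .035;0 0 0 0 0 0 .035'
```

```text
time_s: 2.08
ee_pos: [514.4, -323.3, 6.6]
ee_rot: [116.7, 89.9, -35.5]
force: [-0.1, -0.2, -0.1]
gripper_width: 54.5
time_s: 2.25
ee_pos: [514.4, -323.1, 6.4]
ee_rot: [97.0, 90.0, -55.1]
force: [-1.1, 0.3, 2.2]
gripper_width: 49.7
```

The grip is good at 49.7 mm. The held sheet would block the wrist camera, so I'll let go for a moment and measure the controller and cover up close first.

```bash
python3 -m handwheel '0 0 0 0 0 0 .085;0 0 0 0 0 0 .085;0 0 0 0 0 0 .085;0 0 0 -.02 0 0 .085;0 0 0 -.06 0 0 .085;0 0 0 -.1 0 0 .085;0 0 0 -.13 -.03 -.015 .085;0 0 0 -.16 -.06 -.03 .085;0 0 0 -.18 -.09 -.046 .085;0 0 0 -.2 -.12 -.06 .085;0 0 0 -.22 -.15 -.078 .085;0 0 0 -.24 -.18 -.093 .085'; python3 -m handwheel '0 0 0 -.03 -.02 -.01 .085;0 0 0 -.06 -.04 -.02 .085;0 0 0 -.085 -.059 -.031 .085;0 0 0 -.085 -.059 -.031 .085;0 0 0 -.085 -.059 -.031 .085;0 0 0 -.085 -.059 -.031 .085'
python3 - <<'E'
from h import *
im,t=snap('wrist','w2'); print(t.round(3).tolist())
E
```

```text
time_s: 3.25
ee_pos: [512.0, -118.5, 247.2]
ee_rot: [160.0, 89.9, 7.9]
force: [1.1, 0.5, -0.2]
gripper_width: 84.8
time_s: 3.75
ee_pos: [511.5, -53.9, 330.0]
ee_rot: [-13.5, 89.9, -165.5]
force: [-0.3, -0.3, -0.2]
gripper_width: 84.9
[[-0.002, 0.468, -0.884, 511.485], [-0.0, -0.884, -0.468, -53.917], [-1.0, -0.0, 0.002, 330.015], [0.0, 0.0, 0.0, 1.0]]
```

View pics/w2.png

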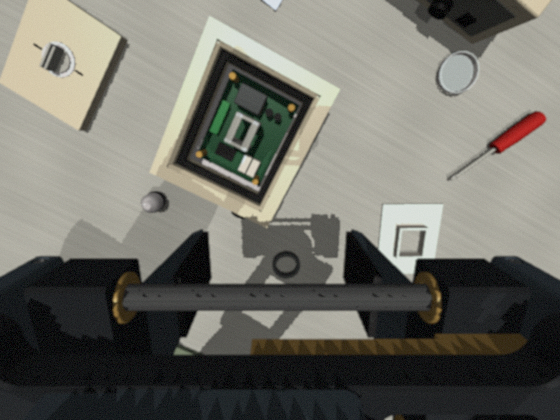

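The whole controller is visible. The brass spacers are at about (233,75), (292,107), (200,154), (257,181), the bracket at (241,132), and the outer rim corners at (210,17), (338,90), (152,172). The cover at (60,60) has its wing along its short image side.

```bash
cat > ctl.py <<'E'
from h import *
def centroid(im,x,y,r,hsvlo,hsvhi):
    p=cv2.cvtColor(im[y-r:y+r+1,x-r:x+r+1],cv2.COLOR_BGR2HSV); m=cv2.inRange(p,hsvlo,hsvhi)
    M=cv2.moments(m,True); return (M['m10']/M['m00']+x-r,M['m01']/M['m00']+y-r,M['m00'])
E
python3 - <<'E'
from ctl import *
im=cv2.imread('pics/w2.png'); t=toolT(); K,T=camT('wrist',t)
S=np.array([centroid(im,x,y,7,(8,90,90),(30,255,255)) for x,y in [(233,75),(292,107),(200,154),(257,181)]]); print(S.round(1).tolist())
W=cast(S[:,:2],60,K,T); print(W.round(1)[:, :2].tolist(), W.mean(0))
for a,b in [(0,1),(2,3),(0,2),(1,3)]:
    d=(W[b]-W[a])[:2]; print(np.hypot(*d).round(1),np.degrees(np.arctan2(d[1],d[0])).round(1))
# gasket (dark ring) outline = recess wall bottom; bracket bright region
g=cv2.cvtColor(im,cv2.COLOR_BGR2GRAY)
m=(g[105:160,215:270]>150).astype(np.uint8)
n,l,st,ce=cv2.connectedComponentsWithStats(m); i=1+st[1:,4].argmax(); cs,_=cv2.findContours((l==i).astype(np.uint8),cv2.RETR_EXTERNAL,cv2.CHAIN_APPROX_NONE)
print('bracket',rect(cast(cs[0][:,0]+[215,105],92.5,K,T)))
q=np.array([(210,17),(338,90),(152,172)]); print(cast(q,100,K,T).round(1)[:,:2].tolist())
cv2.imwrite('pics/crop2.png',cv2.resize(im[0:230,0:350],None,fx=2.2,fy=2.2,interpolation=cv2.INTER_CUBIC))
E
```

```text
[[232.0, 75.5, 48.0], [291.0, 107.1, 46.0], [198.8, 154.0, 44.0], [254.9, 180.9, 33.0]]
[[608.3, 67.6], [610.3, -24.0], [488.7, 65.3], [491.5, -26.4]] [549.69428127  20.63174238  60.        ]
91.6 -88.8
91.8 -88.3
119.7 -178.9
118.8 -178.8
bracket (array([549.5,  20.8]), 41.7, 32.1, 1.37)
[[651.6, 110.6], [653.6, -66.1], [444.8, 104.8]]
```

View pics/crop2.png

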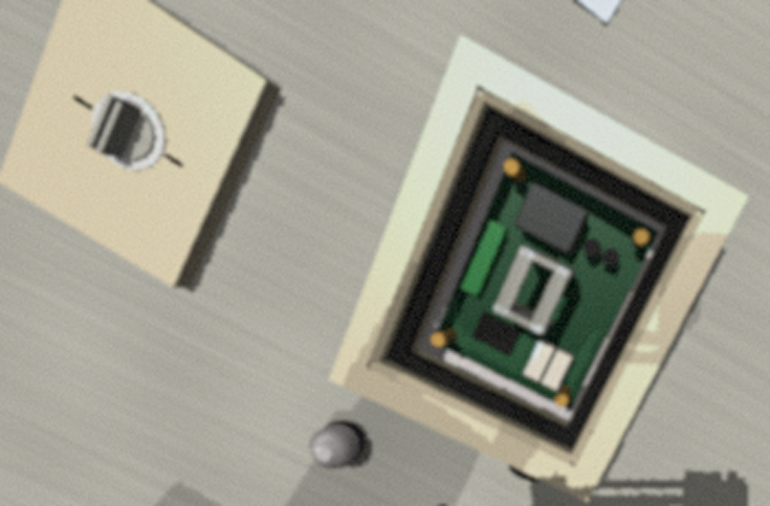

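Controller found: centre (549.6, 20.7), yaw 1.2°. Spacer spacing is 91.7x119.2 mm against the true 92x120, and the bracket is 41.7x32.1 mm against 42x33. Now back to the separator to grip it.

```bash
python3 -m handwheel '0 0 0 .02 .035 .018 .085;0 0 0 .04 .07 .036 .085;0 0 0 .06 .105 .054 .085;0 0 0 .08 .14 .072 .085;0 0 0 .11 .17 .088 .085;0 0 0 .14 .2 .104 .085;0 0 0 .17 .225 .118 .085;0 0 0 .205 .239 .126 .085;0 0 0 .24 .239 .126 .085;0 0 0 .265 .239 .126 .085;0 0 0 .285 .239 .126 .085;0 0 0 .3 .239 .126 .085'; python3 -m handwheel '0 0 0 .012 0 0 .085;0 0 0 .02 0 0 .085;0 0 0 .025 0 0 .085;0 0 0 .025 0 0 .085;0 0 0 .025 0 0 .06;0 0 0 .025 0 0 .04;0 0 0 .025 0 0 .035;0 0 0 .025 0 0 .035;0 0 0 .025 0 0 .035;0 0 0 .025 0 0 .035;0 0 0 .025 0 0 .035' 20
python3 -m handwheel '0 0 0 -.03 0 0 .035;0 0 0 -.06 0 0 .035;0 0 0 -.1 0 0 .035;0 0 0 -.14 0 0 .035;0 0 0 -.165 0 0 .035;0 0 0 -.165 0 0 .035'
python3 -c "
from h import *
print(goto((549.6,20.7,190),-88.8))"
```

```text
time_s: 4.8
ee_pos: [509.1, -323.7, 26.3]
ee_rot: [-59.9, 89.6, 147.9]
force: [-0.4, 0.5, -0.2]
gripper_width: 84.8
time_s: 5.72
ee_pos: [512.7, -324.0, 6.4]
ee_rot: [115.3, 90.0, -36.8]
force: [-0.7, -0.2, 2.6]
gripper_width: 50.1
time_s: 6.22
ee_pos: [515.5, -325.8, 177.7]
ee_rot: [118.8, 89.3, -33.3]
force: [1.3, 0.3, -0.0]
gripper_width: 49.8
(array([26.71, -0.5 , -0.55]), array([-0.0143, -0.2901, -0.1924]))
```

```bash
python3 -m handwheel '3 0 0 -.005 -.025 -.017 .035;6 0 0 -.01 -.055 -.037 .035;9 0 0 -.02 -.085 -.057 .035;12 0 0 -.02 -.115 -.077 .035;15 0 0 -.02 -.145 -.097 .035;18 0 0 -.02 -.175 -.117 .035;21 0 0 -.02 -.205 -.138 .035;24 0 0 -.02 -.235 -.158 .035;26 0 0 -.02 -.26 -.176 .035;26.7 0 0 -.02 -.28 -.189 .035;26.7 0 0 -.02 -.287 -.194 .035;26.7 0 0 -.02 -.287 -.194 .035'; python3 -m handwheel '0 0 0 0 0 0 .035;0 0 0 0 0 0 .035;0 0 0 0 0 0 .035'
python3 - <<'E'
from h import *
im,t=snap('wrist','w3');print(t.round(4).tolist()); print(goto((549.6,20.7,70),-88.8))
K,T=camT('wrist',t)
m=(im.min(2)>150).astype(np.uint8); 
cv2.imwrite('pics/w3both.png',np.vstack([im[:,:,::-1]]))
E
```

```text
time_s: 7.22
ee_pos: [549.2, 22.2, 189.9]
ee_rot: [-3.1, 89.9, 178.3]
force: [0.0, -0.2, -0.1]
gripper_width: 49.7
time_s: 7.47
ee_pos: [549.4, 19.1, 190.7]
ee_rot: [50.1, 90.0, -128.8]
force: [0.5, -0.1, -0.0]
gripper_width: 50.1
[[-0.0004, 0.0195, -0.9998, 549.4223], [-0.0005, -0.9998, -0.0195, 19.1009], [-1.0, 0.0005, 0.0004, 190.724], [0.0, 0.0, 0.0, 1.0]]
(array([-0.09,  0.01, -0.02]), array([ 1.208e-01, -1.600e-03, -1.000e-04]))
```

View pics/w3.png

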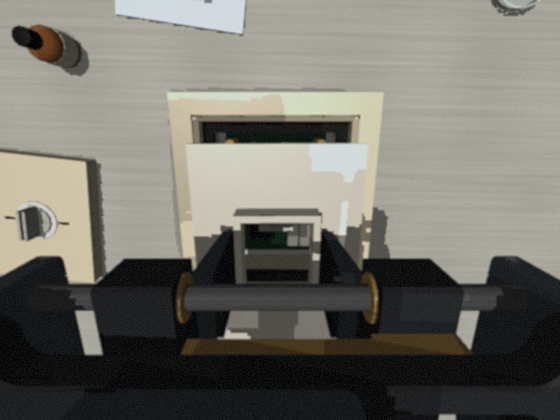

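The sheet's front edge is at row 143, columns 188–368, square over the bay. The controller's far rim is at row 94, columns 168–383.

Run:
```python
from h import *
t=toolT(); K,T=camT('wrist',t); im=cv2.imread('pics/w3.png')
print('sheet',cast([(188,144),(368,143)],187,K,T).round(1).tolist())
print('ctrl',cast([(168,94),(383,93)],100,K,T).round(1).tolist())
print('inner rim', cast([(192,116),(359,115)],100,K,T).round(1).tolist())
a=np.radians(1.2); c=np.array([549.6,20.7]); u=np.array([np.cos(a),np.sin(a)]);v=np.array([-u[1],u[0]])
print('pred ctrl',c+105*u+90*v,c+105*u-90*v,' sheet pred',c+68*u+53*v,c+68*u-53*v); print(t[:3,3])
```

```text
sheet [[617.3, 72.4, 187.0], [620.0, -32.4, 187.0]]
ctrl [[651.4, 112.1, 100.0], [655.7, -66.9, 100.0]]
inner rim [[634.3, 93.1, 100.0], [637.9, -48.7, 100.0]]
pred ctrl [652.69215398 112.8792156 ] [656.46178955 -67.08130742]  sheet pred [616.47513822  75.11246078] [618.69503473 -30.86429167]
[549.51538059  19.16296072 190.8323823 ]
```

```bash
python3 -m handwheel '0 0 0 .02 -.002 .0013 .035;0 0 0 .045 -.002 .0013 .035;0 0 0 .065 -.002 .0013 .035;0 0 0 .075 -.002 .0013 .035;0 0 0 .08 -.002 .0013 .035;0 0 0 .086 -.002 .0013 .035;0 0 0 .092 -.002 .0013 .035;0 0 0 .098 -.002 .0013 .035;0 0 0 .104 -.002 .0013 .035;0 0 0 .11 -.002 .0013 .035;0 0 0 .115 -.002 .0013 .035;0 0 0 .115 -.002 .0013 .035'; python3 -m handwheel '0 0 0 .004 0 0 .035;0 0 0 .007 0 0 .035;0 0 0 .009 0 0 .035;0 0 0 .009 0 0 .035;0 0 0 .009 0 0 .035'
```

```text
time_s: 8.52
ee_pos: [547.6, 22.5, 74.9]
ee_rot: [2.9, 89.9, -175.8]
force: [-0.8, 0.0, -1.5]
gripper_width: 49.7
time_s: 8.93
ee_pos: [548.3, 22.5, 66.9]
ee_rot: [110.8, 90.0, -68.0]
force: [0.1, -0.1, -1.0]
gripper_width: 49.9
```

```bash
python3 -m handwheel '0 0 0 .001 0 0 .035;0 0 0 .0015 0 0 .035;0 0 0 .0015 0 0 .035'; python3 -m handwheel '0 0 0 0 0 0 .055;0 0 0 0 0 0 .062;0 0 0 0 0 0 .066;0 0 0 -.01 0 0 .066;0 0 0 -.025 0 0 .066;0 0 0 -.05 0 0 .066;0 0 0 -.09 0 0 .066;0 0 0 -.13 0 0 .066;0 0 0 -.17 0 .03 .066;0 0 0 -.17 0 .06 .066;0 0 0 -.17 0 .06 .066'
python3 - <<'E'
from h import *
im,t=snap('wrist','w4'); print(t.round(3).tolist())
E
```

```text
time_s: 9.18
ee_pos: [548.6, 22.5, 66.3]
ee_rot: [171.0, 89.9, -7.8]
force: [-1.1, 0.8, 5.5]
gripper_width: 49.3
time_s: 10.1
ee_pos: [484.5, 21.2, 239.2]
ee_rot: [178.5, 89.9, -0.3]
force: [-0.6, -0.2, -1.1]
gripper_width: 66.1
[[0.002, 0.021, -1.0, 484.502], [-0.0, -1.0, -0.021, 21.166], [-1.0, 0.0, -0.002, 239.192], [0.0, 0.0, 0.0, 1.0]]
```

View pics/w4.png

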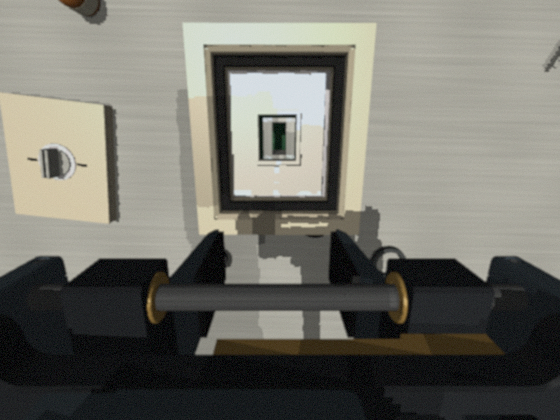

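The separator lies in the bay, evenly inside the black gasket (sheet 229–327 x 70–198), with its collar round the bracket. The cover is fully visible at left, wing at (52,163). Measuring the controller outline and the cover from this frame.

```bash
cat > cov.py <<'E'
from h import *
def creamrect(im,K,T,z,roi,close=9):
    hsv=cv2.cvtColor(im,cv2.COLOR_BGR2HSV); m=((hsv[...,1]>38)&(hsv[...,2]>140)&(hsv[...,0]<45)).astype(np.uint8)
    k=np.zeros_like(m); x0,y0,x1,y1=roi; k[y0:y1,x0:x1]=1; m=cv2.morphologyEx(m*k,cv2.MORPH_OPEN,np.ones((3,3)))
    c=max(cv2.findContours(m,cv2.RETR_EXTERNAL,cv2.CHAIN_APPROX_NONE)[0],key=cv2.contourArea)
    h=cv2.convexHull(c)[:,0]; q=cv2.approxPolyDP(h.reshape(-1,1,2),5,True)[:,0]
    return rect(cast(h,z,K,T)),q.tolist()
E
python3 - <<'E'
from cov import *
t=toolT(); K,T=camT('wrist',t); im=cv2.imread('pics/w4.png')
print('cover',creamrect(im,K,T,21,(0,60,150,240)))
print('marks',cast([(29,159),(85,165)],21,K,T).round(1).tolist(),'wing top',cast([(50,163)],44,K,T).round(1))
g=cv2.cvtColor(im,cv2.COLOR_BGR2GRAY)
m=np.zeros_like(g); m[60:215,205:355]=(g[60:215,205:355]<70)
c=max(cv2.findContours(m,cv2.RETR_EXTERNAL,cv2.CHAIN_APPROX_NONE)[0],key=cv2.contourArea)[:,0]
print('gasket outer',c.min(0),c.max(0),rect(cast(c,83,K,T)))
print('ctrl corners',cast([(183,24),(376,24),(366,235),(197,235)],100,K,T).round(1).tolist())
print('sheet',cast([(228,71),(327,71),(325,198),(231,199)],63,K,T).round(1).tolist())
E
```

```text
cover ((array([512.8, 311.3]), 157.7, 128.3, -5.39), [[0, 93], [97, 106], [104, 119], [108, 222], [16, 213]])
marks [[515.5, 347.4, 21.0], [509.2, 275.1, 21.0]] wing top [[514.1 303.2  44. ]]
gasket outer [212  60] [346 214] (array([547.3,  21.1]), 162.3, 136.1, 1.21)
ctrl corners [[653.6, 111.9, 100.0], [657.3, -66.7, 100.0], [448.8, -79.7, 100.0], [444.7, 110.4, 100.0]]
sheet [[620.3, 77.0, 63.0], [622.6, -29.8, 63.0], [481.5, -37.1, 63.0], [477.8, 77.0, 63.0]]
```

```bash
python3 -m handwheel '2 0 0 .01 -.037 .005 .06;4 0 0 .02 -.074 .01 .06;6.4 0 0 .035 -.11 .015 .06;6.4 0 0 .05 -.148 .02 .06;6.4 0 0 .065 -.185 .025 .06;6.4 0 0 .08 -.222 .03 .06;6.4 0 0 .095 -.26 .035 .06;6.4 0 0 .109 -.297 .035 .06;6.4 0 0 .109 -.297 .035 .06;6.4 0 0 .109 -.297 .035 .06;6.4 0 0 .109 -.297 .035 .06'
python3 - <<'E'
from cov import *
im,t=snap('wrist','w5'); print(t.round(3).tolist(),env.state()['qpos'].round(1)); K,T=camT('wrist',t); im=im[:,:,::-1].copy()
print('cover',creamrect(im,K,T,21,(60,0,500,235)))
for z in(21,44): print(z,proj([(512.8,311.3,z)],K,T))
E
```

```text
time_s: 11.07
ee_pos: [447.2, 317.1, 126.0]
ee_rot: [65.9, 89.9, -119.3]
force: [0.9, -1.6, -0.5]
gripper_width: 60.1
[[-0.001, -0.09, -0.996, 447.172], [-0.001, -0.996, 0.09, 317.089], [-1.0, 0.001, 0.001, 125.968], [0.0, 0.0, 0.0, 1.0]] [ 34.1  20.  100.7  -0.   59.4 129.3]
cover ((array([493.4, 314.8]), 128.0, 120.1, 86.19), [[208, 95], [245, 93], [338, 139], [341, 213], [213, 223]])
21 [[276.84187753 139.60334163]]
44 [[276.85898552 141.11668952]]
```

View pics/w5.png

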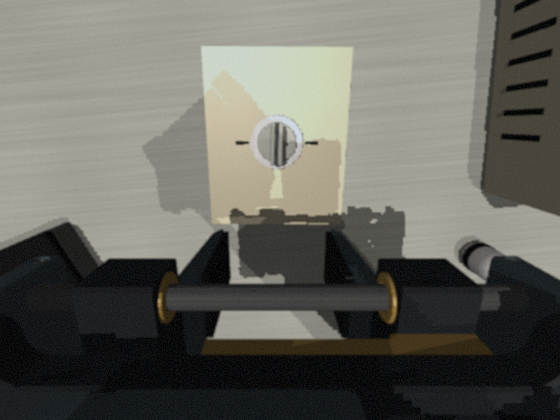

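The cover is square to the tool: corners (201,47), (353,47), (213,223); index marks (236–248,143) and (305–318,143); wing along the columns at (281,143), so it is open. Joint 6 is at 129°, so I must grip with the half-turned hand to leave room for the clockwise quarter turn.

Run:
```python
from cov import *
t=toolT(); K,T=camT('wrist',t); im=cv2.imread('pics/w5.png')
c=cast([(201.5,46.5),(353,46.5),(342,219),(212,223)],21,K,T); print('corners',c.round(1).tolist())
f=c[0]-c[1]; print('y axis angle',np.degrees(np.arctan2(f[1],f[0])),np.hypot(*f[:2]))
g=cv2.cvtColor(im,cv2.COLOR_BGR2GRAY)
def mk(x0,x1):
    m=(g[138:149,x0:x1]<95); y,x=np.nonzero(m); return x.mean()+x0,y.mean()+138,x.min()+x0,x.max()+x0
a,b=mk(230,249),mk(305,325); print(a,b)
P=cast([a[:2],b[:2]],21,K,T); d=P[0]-P[1]; print('marks',P.round(1).tolist(),'mid',P.mean(0),'len',np.hypot(*d[:2]),'y ang',np.degrees(np.arctan2(d[1],d[0])))
# wing top: dark slot in grey top
p=cv2.cvtColor(im[110:175,245:310],cv2.COLOR_BGR2GRAY); print(p[20:50:6,20:52].tolist())
```

```text
corners [[595.0, 367.2, 21.0], [583.4, 239.9, 21.0], [430.8, 253.5, 21.0], [438.4, 382.5, 21.0]]
y axis angle 84.78111105700668 127.81028592402541
(np.float64(241.125), np.float64(142.41666666666666), np.int64(236), np.int64(247)) (np.float64(311.6923076923077), np.float64(142.6153846153846), np.int64(306), np.int64(317))
marks [[513.6, 343.8, 21.0], [507.5, 279.1, 21.0]] mid [510.51164191 311.46325922  21.        ] len 64.92573732853917 y ang 84.62771069036846
[[165, 166, 163, 164, 160, 150, 147, 151, 146, 126, 85, 66, 70, 100, 148, 179, 177, 149, 116, 92, 101, 133, 170, 188, 188, 188, 179, 172, 185, 204, 214, 214], [158, 160, 157, 162, 153, 145, 143, 150, 144, 123, 90, 72, 74, 101, 131, 153, 144, 121, 90, 87, 92, 116, 154, 180, 186, 184, 181, 182, 178, 162, 156, 186], [150, 149, 152, 150, 141, 131, 138, 148, 141, 112, 77, 69, 74, 103, 139, 149, 133, 104, 69, 59, 67, 90, 126, 143, 148, 146, 145, 142, 144, 134, 134, 152], [150, 151, 150, 153, 146, 139, 142, 148, 137, 105, 61, 62, 81, 118, 140, 147, 126, 92, 66, 56, 84, 122, 141, 146, 145, 146, 140, 143, 136, 139, 148, 165], [146, 146, 144, 144, 140, 132, 142, 144, 132, 94, 57, 55, 82, 121, 147, 146, 124, 93, 60, 54, 77, 120, 137, 142, 139, 132, 131, 134, 160, 181, 182, 186]]
```

Run:
```python
from cov import *
t=toolT(); print(t.round(4).tolist())
t=np.array([[-0.001,-0.0904,-0.9959,447.172],[-0.001,-0.9959,0.0904,317.089],[-1,0.001,0.001,125.968],[0,0,0,1]])
K,T=camT('wrist',t)
P=cast([(241.1,142.4),(311.7,142.6)],21,K,T); print(P,P.mean(0))
s,_=env.grab_frame('wrist'),0; t=toolT(); print(t[:3,3]); K,T=camT('wrist',t)
g=cv2.cvtColor(s,cv2.COLOR_RGB2GRAY); 
im=s[:,:,::-1]; 
t2=env.grab_frame('wrist'); g=cv2.cvtColor(t2,cv2.COLOR_RGB2GRAY)
def mk(x0,x1):
    y,x=np.nonzero(g[130:160,x0:x1]<95); return x.mean()+x0,y.mean()+130
a,b=mk(230,249),mk(305,325); P=cast([a,b],21,K,T); print(a,b,P,P.mean(0),np.hypot(*(P[0]-P[1])[:2]))
```

```text
[[0.0, -0.0911, -0.9958, 447.408], [-0.0006, -0.9958, 0.0911, 316.6285], [-1.0, 0.0006, -0.0001, 126.4842], [0.0, 0.0, 0.0, 1.0]]
[[513.23485326 344.19625429  21.        ]
 [507.20830213 279.66008906  21.        ]] [510.2215777  311.92817168  21.        ]
[447.5544555  316.37317382 126.79525556]
(np.float64(240.08333333333334), np.float64(142.75)) (np.float64(311.28), np.float64(143.28)) [[513.53553988 344.56123182  21.        ]
 [507.0492996  279.26610471  21.        ]] [510.29241974 311.91366827  21.        ] 65.61649896812554
```

```bash
python3 -m handwheel '-7 0 0 0 -.001 -.01 .06;-14 0 0 0 -.001 -.02 .06;-21 0 0 0 -.001 -.03 .06;-28 0 0 0 -.001 -.04 .06;-35 0 0 0 -.001 -.05 .06;-42 0 0 0 -.001 -.0637 .06;-49 0 0 0 -.001 -.0637 .06;-56 0 0 0 -.001 -.0637 .06;-63 0 0 0 -.001 -.0637 .06;-70 0 0 0 -.001 -.0637 .06;-77 0 0 0 -.001 -.0637 .06;-84 0 0 0 -.001 -.0637 .06'
python3 -m handwheel '-7 0 0 0 0 0 .06;-14 0 0 0 0 0 .06;-21 0 0 0 0 0 .06;-28 0 0 0 0 0 .06;-35 0 0 0 0 0 .05;-42 0 0 0 0 0 .05;-49 0 0 0 0 0 .05;-56 0 0 0 0 0 .05;-63 0 0 0 0 0 .05;-70 0 0 0 0 0 .05;-77 0 0 0 0 0 .05;-84 0 0 0 0 0 .05'
python3 -m handwheel '-6 0 0 .01 0 0 .05;-12 0 0 .03 0 0 .05;-12 0 0 .05 0 0 .05;-12 0 0 .05 0 0 .05;-12 0 0 .05 0 0 .05'
python3 -c "
from h import *
t=toolT();print(t.round(4),goto((511,311.7,28),84.7))"
```

```text
time_s: 12.22
ee_pos: [511.2, 311.3, 127.3]
ee_rot: [122.5, 89.9, 21.6]
force: [0.5, -0.1, -0.7]
gripper_width: 60.0
time_s: 13.22
ee_pos: [511.2, 311.3, 127.3]
ee_rot: [37.6, 89.9, 20.7]
force: [0.3, -0.5, 0.4]
gripper_width: 49.9
time_s: 13.63
ee_pos: [510.5, 311.4, 76.4]
ee_rot: [-138.4, 89.9, -143.7]
force: [-0.1, 0.7, 0.9]
gripper_width: 50.1
[[-1.200000e-03  9.240000e-02  9.957000e-01  5.105143e+02]
 [-9.000000e-04  9.957000e-01 -9.240000e-02  3.113582e+02]
 [-1.000000e+00 -1.000000e-03 -1.100000e-03  7.638340e+01]
 [ 0.000000e+00  0.000000e+00  0.000000e+00  1.000000e+00]] (array([-0.  , -0.06,  0.06]), array([0.0484, 0.0004, 0.0005]))
```

```bash
python3 -m handwheel '0 0 0 .02 0 0 .05;0 0 0 .035 0 0 .05;0 0 0 .045 0 0 .05;0 0 0 .049 0 0 .05;0 0 0 .049 0 0 .03;0 0 0 .049 0 0 .015;0 0 0 .049 0 0 .005;0 0 0 .049 0 0 .0;0 0 0 .049 0 0 0;0 0 0 .049 0 0 0;0 0 0 .049 0 0 0;0 0 0 .049 0 0 0' 40
python3 -m handwheel '0 0 0 0 0 0 0;0 0 0 0 0 0 0;0 0 0 -.01 0 0 0;0 0 0 -.03 0 0 0;0 0 0 -.06 0 0 0;0 0 0 -.1 0 0 0;0 0 0 -.13 0 0 0;0 0 0 -.16 0 0 0;0 0 0 -.16 0 0 0'
python3 -c "
from h import *
print(toolT().round(4).tolist(),env.state()['force'])"
```

```text
time_s: 14.63
ee_pos: [510.7, 312.5, 27.8]
ee_rot: [-22.8, 90.0, -28.0]
force: [0.3, -0.6, 3.0]
gripper_width: 9.8
time_s: 15.38
ee_pos: [513.4, 314.6, 194.4]
ee_rot: [37.0, 89.3, 31.8]
force: [0.8, 0.5, -2.3]
gripper_width: 10.0
[[0.0108, 0.0903, 0.9959, 513.4243], [0.0067, 0.9959, -0.0904, 314.6195], [-0.9999, 0.0077, 0.0102, 194.3823], [0.0, 0.0, 0.0, 1.0]] [ 0.84297683  0.4531317  -2.268213  ]
```

```bash
python3 -m handwheel '-1 0 0 0 -.02 .005 0;-2 0 0 0 -.045 .01 0;-3 0 0 0 -.075 .017 0;-4 0 0 0 -.105 .024 0;-5 0 0 0 -.135 .031 0;-6 0 0 0 -.165 .038 0;-6.5 0 0 0 -.195 .045 0;-6.5 0 0 0 -.225 .052 0;-6.5 0 0 0 -.25 .058 0;-6.5 0 0 0 -.27 .062 0;-6.5 0 0 0 -.28 .0645 0;-6.5 0 0 0 -.286 .0655 0'; python3 -m handwheel '0 0 0 0 0 0 0;0 0 0 0 0 0 0;0 0 0 0 0 0 0;0 0 0 0 0 0 0;0 0 0 0 0 0 0'
python3 - <<'E'
from h import *
im,t=snap('wrist','w6');print(t.round(4).tolist(),env.state()['qpos'].round(1))
E
```

```text
time_s: 16.38
ee_pos: [549.6, 20.8, 186.6]
ee_rot: [171.1, 89.9, 172.3]
force: [-0.3, 0.1, -1.5]
gripper_width: 9.8
time_s: 16.8
ee_pos: [549.8, 22.8, 187.5]
ee_rot: [63.7, 90.0, 65.1]
force: [0.6, -0.4, -2.6]
gripper_width: 9.7
[[0.0001, -0.0241, 0.9997, 549.8471], [0.0001, 0.9997, 0.0241, 22.8073], [-1.0, 0.0001, 0.0001, 187.4592], [0.0, 0.0, 0.0, 1.0]] [  1.2  17.1  95.3   0.   67.5 -90.2]
```

View pics/w6.png

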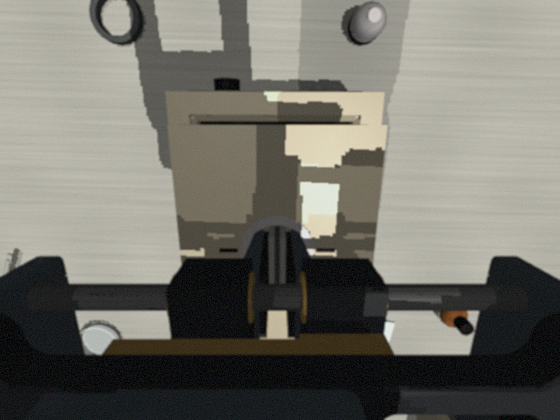

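The cover's near edge is at row ~125 and the controller's rim at row 93, columns 167–385. The recess edge is at row 116, columns 190–360, and the cover hangs level and square. I'll compute the offsets.

Run:
```python
from h import *
t=toolT(); K,T=camT('wrist',t); im=cv2.imread('pics/w6.png'); g=cv2.cvtColor(im,cv2.COLOR_BGR2GRAY).astype(int)
print('rows col 240,310,350'); 
for c in(210,240,310,350): print(g[88:132,c].tolist())
for r in (128,132,150,180): print(r,'L',g[r,160:185].tolist(),'R',g[r,372:395].tolist())
zc=t[2,3]-6.8
for r in(124,125,126): print(r,cast([(170,r),(386,r)],zc,K,T).round(1).tolist())
print('rim',cast([(166.5,92.5),(385.5,92.5)],100,K,T).round(1).tolist(),'recess',cast([(190,115),(360,115)],100,K,T).round(1).tolist())
a=np.radians(1.2);u=np.array([np.cos(a),np.sin(a)]);v=np.array([-u[1],u[0]]);c=np.array([549.6,20.7])
print('pred rim',c-105*u-90*v,c-105*u+90*v)
print('cover pred at TCP',t[:2,3]-79*u-64*v,t[:2,3]-79*u+64*v)
```

```text
rows col 240,310,350
[92, 90, 89, 101, 116, 122, 120, 121, 115, 120, 119, 118, 117, 121, 120, 120, 113, 120, 116, 118, 117, 120, 118, 118, 119, 112, 100, 87, 86, 89, 90, 91, 78, 52, 24, 20, 63, 98, 121, 116, 119, 117, 113, 117]
[77, 71, 78, 96, 112, 117, 123, 122, 120, 120, 122, 119, 118, 118, 120, 120, 120, 121, 120, 121, 121, 123, 119, 120, 119, 117, 104, 100, 89, 86, 90, 88, 76, 54, 28, 24, 62, 107, 117, 122, 120, 115, 117, 114]
[59, 55, 62, 120, 177, 200, 204, 205, 203, 202, 203, 206, 189, 141, 91, 76, 82, 79, 77, 80, 80, 80, 76, 77, 75, 78, 76, 69, 66, 70, 71, 70, 63, 53, 23, 33, 109, 180, 209, 212, 211, 210, 211, 209]
[146, 145, 137, 133, 169, 200, 201, 201, 202, 201, 204, 201, 204, 203, 201, 205, 204, 206, 206, 207, 203, 202, 205, 205, 206, 204, 197, 174, 161, 158, 155, 159, 148, 114, 71, 59, 117, 183, 205, 209, 208, 209, 211, 209]
128 L [90, 91, 91, 89, 90, 89, 95, 102, 109, 114, 115, 114, 115, 115, 117, 119, 112, 116, 116, 115, 113, 115, 114, 115, 112] R [204, 205, 205, 206, 205, 202, 208, 205, 203, 205, 204, 201, 203, 204, 194, 175, 154, 158, 173, 177, 186, 184, 183]
132 L 
[... 413 characters left out ...]
5, 141, 144, 155, 166, 177, 175, 177, 176, 179, 175, 179]
180 L [177, 176, 177, 181, 176, 179, 176, 181, 175, 181, 178, 175, 155, 130, 117, 110, 114, 111, 113, 113, 114, 112, 112, 113, 110] R [110, 111, 109, 110, 108, 109, 111, 107, 114, 129, 150, 174, 180, 179, 181, 181, 177, 181, 179, 184, 178, 176, 179]
124 [[471.9, -41.1, 180.6], [468.8, 84.5, 180.6]]
125 [[472.4, -41.1, 180.6], [469.4, 84.6, 180.6]]
126 [[473.0, -41.1, 180.6], [469.9, 84.7, 180.6]]
rim [[448.0, -70.0, 100.0], [443.6, 109.8, 100.0]] recess [[465.1, -51.8, 100.0], [461.7, 90.7, 100.0]]
pred rim [446.50784602 -71.4792156 ] [442.73821045 108.48130742]
cover pred at TCP [472.21467919 -42.96288189] [469.53404944  85.0090456 ]
```

```bash
python3 -m handwheel '0 0 0 .015 -.0015 .0006 0;0 0 0 .03 -.0015 .0006 0;0 0 0 .042 -.0015 .0006 0;0 0 0 .05 -.0015 .0006 0;0 0 0 .053 -.0015 .0006 0;0 0 0 .053 -.0015 .0006 0;0 0 0 .053 -.0015 .0006 0;0 0 0 .053 -.0015 .0006 0' 45
python3 - <<'E'
from h import *
im,t=snap('wrist','w7'); print(t.round(4).tolist()); s,_=snap('side','s7'); snap('scene','c7')
K,T=camT('wrist',t); g=cv2.cvtColor(im,cv2.COLOR_RGB2GRAY).astype(int)
for c in(210,240,310,350): print(g[95:145,c].tolist())
for r in (160,190): print(r,'L',g[r,160:205].tolist(),'R',g[r,350:395].tolist())
E
```

```text
time_s: 17.52
ee_pos: [551.2, 20.5, 135.3]
ee_rot: [-3.2, 89.9, -1.9]
force: [-0.0, 0.1, -1.8]
gripper_width: 9.4
[[0.0018, -0.0229, 0.9997, 551.2151], [-0.0001, 0.9997, 0.0229, 20.4584], [-1.0, -0.0001, 0.0018, 135.2645], [0.0, 0.0, 0.0, 1.0]]
[121, 122, 119, 119, 120, 119, 122, 121, 118, 120, 121, 118, 120, 123, 112, 106, 86, 91, 86, 90, 88, 90, 84, 62, 32, 15, 16, 0, 28, 66, 102, 118, 116, 119, 114, 119, 119, 116, 114, 119, 120, 120, 116, 118, 115, 119, 120, 118, 116, 116]
[122, 120, 122, 122, 124, 118, 121, 124, 121, 121, 117, 122, 118, 123, 120, 106, 90, 87, 85, 91, 91, 91, 87, 69, 45, 18, 12, 21, 28, 63, 98, 117, 121, 120, 118, 118, 119, 120, 116, 119, 119, 116, 119, 119, 117, 119, 120, 116, 117, 118]
[203, 201, 203, 202, 206, 203, 205, 205, 207, 206, 209, 206, 207, 204, 200, 181, 161, 162, 147, 112, 76, 68, 70, 65, 40, 23, 10, 0, 35, 115, 180, 211, 213, 211, 213, 215, 211, 214, 212, 212, 209, 211, 213, 213, 211, 211, 212, 212, 211, 213]
[203, 207, 205, 205, 203, 207, 205, 208, 204, 210, 204, 208, 207, 207, 203, 189, 170, 146, 111, 72, 62, 70, 65, 56, 44, 13, 15, 1, 41, 110, 18
[... 284 characters left out ...]
 113, 115, 116, 115, 115, 118, 118, 119, 113] R [78, 77, 72, 79, 77, 76, 77, 78, 77, 75, 78, 75, 76, 78, 74, 73, 75, 76, 78, 79, 69, 77, 75, 75, 79, 74, 77, 72, 79, 72, 76, 77, 84, 132, 182, 207, 210, 209, 212, 208, 208, 206, 212, 204, 209]
190 L [110, 112, 115, 110, 114, 109, 113, 115, 109, 112, 113, 113, 112, 109, 114, 110, 115, 113, 111, 113, 114, 113, 114, 114, 110, 114, 112, 112, 109, 113, 113, 110, 117, 111, 113, 114, 112, 113, 113, 113, 116, 113, 115, 113, 114] R [110, 112, 114, 113, 111, 110, 110, 113, 111, 113, 114, 110, 113, 112, 111, 111, 113, 115, 114, 111, 113, 113, 114, 110, 113, 110, 111, 107, 106, 122, 168, 213, 230, 227, 229, 229, 227, 229, 230, 228, 228, 228, 229, 225, 226]
```

View pics/w7.png

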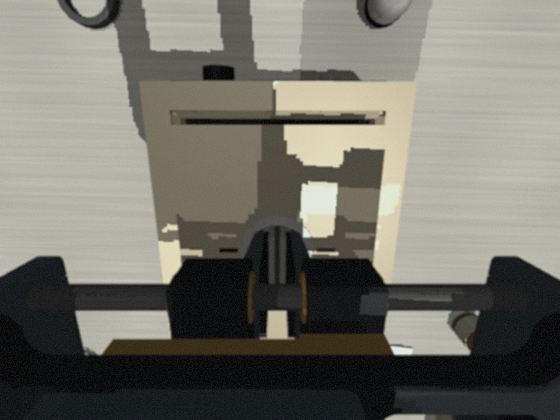

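The cover hovers about 28 mm above the case: its near edge is at row 124 and the bevel's outer edge at row 110, columns 170–385.

Run:
```python
from h import *
t=np.array([[0.0018,-0.0229,0.9997,551.2151],[-0.0001,0.9997,0.0229,20.4584],[-1,-0.0001,0.0018,135.2645],[0,0,0,1]]); K,T=camT('wrist',t)
print('now',toolT()[:3,3])
print('bevel top',cast([(170,110.5),(385,110.5)],100,K,T).round(1).tolist())
print('ctl rim',cast([(140,81.5),(415,81.5)],100,K,T).round(1).tolist())
e=cast([(277,124.2)],128.5,K,T)[0]; print('cover edge',e.round(1),'centre x',e[0]+79)
print('marks',cast([(228,250),(325,250)],128.5,K,T).round(1).tolist())
```

```text
now [550.94490595  20.40607976 135.09679302]
bevel top [[464.9, -52.4, 100.0], [461.6, 90.7, 100.0]]
ctl rim [[447.5, -70.4, 100.0], [443.4, 107.9, 100.0]]
cover edge [471.8  19.  128.5] centre x 550.8408666288507
marks [[552.1, -11.4, 128.5], [550.6, 52.4, 128.5]]
```

Recess centre (550.3, 21.0) against cover centre (550.8, 20.5), so they agree within 1 mm. Lowering.

```bash
python3 -m handwheel '0 0 0 .004 .0005 -.0005 0;0 0 0 .008 .0005 -.0005 0;0 0 0 .012 .0005 -.0005 0;0 0 0 .015 .0005 -.0005 0;0 0 0 .018 .0005 -.0005 0;0 0 0 .02 .0005 -.0005 0;0 0 0 .022 .0005 -.0005 0;0 0 0 .024 .0005 -.0005 0;0 0 0 .0255 .0005 -.0005 0;0 0 0 .0255 .0005 -.0005 0;0 0 0 .0255 .0005 -.0005 0'; python3 -m handwheel '0 0 0 0 0 0 0;0 0 0 0 0 0 0'
```

```text
time_s: 18.58
ee_pos: [550.1, 20.9, 109.4]
ee_rot: [-12.1, 90.0, -10.8]
force: [0.1, 0.8, 2.0]
gripper_width: 9.5
time_s: 18.75
ee_pos: [550.1, 20.9, 109.3]
ee_rot: [-12.9, 90.0, -11.6]
force: [-2.2, -0.0, 1.0]
gripper_width: 9.6
```

```bash
python3 -m handwheel '0 0 0 .001 0 0 0;7 0 0 .001 0 0 0;14 0 0 .001 0 0 0;21 0 0 .001 0 0 0;28 0 0 .001 0 0 0;35 0 0 .001 0 0 0;42 0 0 .001 0 0 0;49 0 0 .001 0 0 0;56 0 0 .001 0 0 0;63 0 0 .001 0 0 0;70 0 0 .001 0 0 0;70 0 0 .001 0 0 0'; python3 -m handwheel '7 0 0 0 0 0 0;14 0 0 0 0 0 0;20 0 0 0 0 0 0;21 0 0 0 0 0 0;21 0 0 0 0 0 0;21 0 0 0 0 0 0'
python3 - <<'E'
from h import *
im,t=snap('wrist','w8'); s=env.state(); print(t.round(4).tolist(),s['force'],s['torque'],s['qpos'].round(1))
E
```

```text
time_s: 19.75
ee_pos: [549.9, 20.5, 108.4]
ee_rot: [-16.9, 90.0, -85.7]
force: [-2.4, -1.4, 4.6]
gripper_width: 9.6
time_s: 20.25
ee_pos: [550.0, 20.6, 108.2]
ee_rot: [9.2, 90.0, -80.3]
force: [-2.6, -1.6, 5.1]
gripper_width: 9.6
[[0.0001, 1.0, 0.0092, 550.0089], [-0.0007, 0.0092, -1.0, 20.596], [-1.0, 0.0001, 0.0007, 108.1545], [0.0, 0.0, 0.0, 1.0]] [-1.73474428 -2.92225429  5.00945449] [-0.50849204  0.47679282  0.23812086] [  1.   21.2 101.8  -0.   57.    0.5]
```

View pics/w8.png

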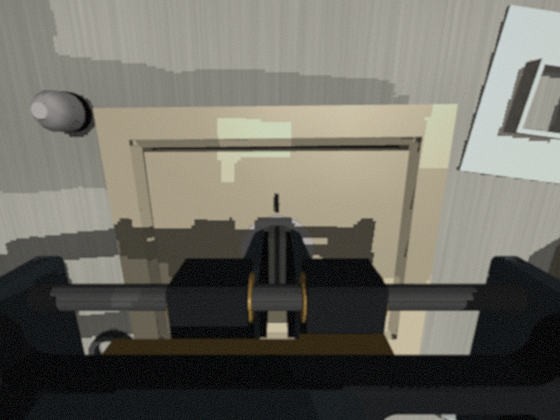

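The wing now points at the index mark at (277,203), and the gaps round the cover are even. Now pressing down.

```bash
python3 -m handwheel '0 0 0 .0005 0 0 0;0 0 0 .001 0 0 0;0 0 0 .001 0 0 0;0 0 0 .001 0 0 0;0 0 0 .001 0 0 0;0 0 0 .001 0 0 0' 50;python3 -m handwheel '0 0 0 0 0 0 0;0 0 0 0 0 0 0;0 0 0 0 0 0 0'
```

```text
time_s: 20.8
ee_pos: [550.0, 20.6, 107.4]
ee_rot: [17.4, 90.0, -72.1]
force: [-3.6, -2.3, 7.3]
gripper_width: 9.8
time_s: 21.05
ee_pos: [550.0, 20.6, 107.4]
ee_rot: [16.5, 90.0, -73.1]
force: [-3.5, -3.0, 6.1]
gripper_width: 9.7
```

```bash
python3 -m handwheel '0 0 0 .0005 0 0 0;0 0 0 .0005 0 0 0;0 0 0 .0005 0 0 0;0 0 0 .0005 0 0 0;0 0 0 .0005 0 0 0;0 0 0 .0005 0 0 0'
python3 - <<'E'
from h import *
im,t=snap('wrist','w9'); snap('scene','c9'); s=env.state(); print(s['force'],s['ee_pos'],s['qvel'].round(2))
E
```

```text
time_s: 21.55
ee_pos: [550.0, 20.6, 107.1]
ee_rot: [24.7, 90.0, -64.9]
force: [-1.9, -2.5, 8.0]
gripper_width: 9.5
[-3.62074901 -2.7448805   7.04952272] [550.021694    20.60288204 107.0707954 ] [ 0.04  0.03 -0.13 -0.01 -0.   -0.07]
```

View pics/w9.png

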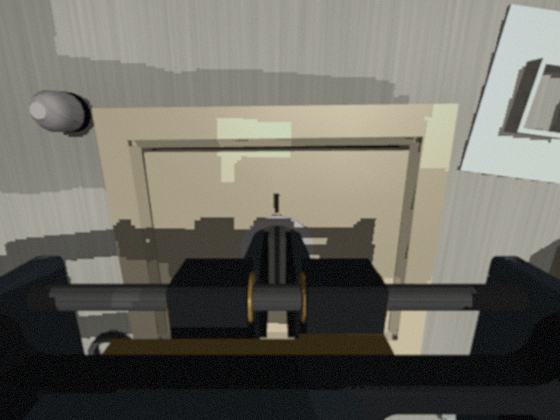

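The cover is seated square and flush, the slot lines up with the mark at (277,203), and the push is steady at 7–8 N. Handing in.

Run:
```python
from h import *
env.job_done(); s=env.state(); print(s['time_s'],s['force'],s['ee_pos'],s['gripper_width'])
```

```text
the job is handed in; nothing more can be done
the job is handed in; nothing more can be done
```

The bay is closed and I handed the job in at about 21.7 s. The separator lies on the spacers with its collar round the bracket, and the cover is in the recess. The wing was turned about 90° clockwise, and the arm is still gripping the wing and pressing down.

**Last checks**
- **Wing and cover:** the wrist picture shows the slot in line with the index mark and even gaps round the cover.
- **Press:** the push was steady at about 7–8 N with the arm at rest. From the tool height, the gasket is squeezed about 3.5 mm or a little more, near flush.
- **Separator:** a picture after release showed it centred inside the gasket opening. I could not see it again once the cover was on.
- **Disagreements:** estimates of the controller centre differed by 1–2 mm between views, within the clearances. A sideways force of about 3–4 N remained under the press.
- **Not directly confirmed:** the gasket squeeze and wing angle are inferred from the arm's pose, not measured. I never went near the bystanders, but did not re-measure their positions.

I viewed 12 pictures, two past the budget of 10. The final state read after hand-in was refused, so the figures above are from just before it.

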